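# Seat a chrysalis mount in the empty hatching stand with the paddle

## Robot

A 6-joint arm with a two-finger parallel gripper is mounted at the origin on the work surface. World frame = base frame: x ahead of the robot, y to its left, z up, the work surface at z = 0. Lengths are in m, angles in rad, forces in N, time in s.
With the tool pointing down it reaches from about 0.375 to 0.9 m from the base axis. Payload 3.1 kg.
Tool frame: the origin (TCP) lies on the mounting face of the last link; the fingertips stand 182 mm ahead of it and the grasp point (between the pads) lies 164 mm ahead of it; z points along the fingers, y is the direction in which the jaws open and shut (so a half turn about z gives the same grasp; the last joint's range is limited). The gripper opens to 87 mm and grips with 3 to 60 N. Pads are 19 mm wide; open, the fingers measure 117 mm over their backs; the gripper's body (75 mm by 190 mm) begins 51 mm behind the grasp point.
Start: joints at [1.008, 0.527, 1.433, -0, 1.181, -0.178], TCP at [0.234, 0.58, 0.405] pointing down, gripper open.
Joint ranges: [-3.08, 3.08], [-0.75, 2.2], [0.22, 2.44], [-1.43, 4.57], [0, 2.65], [-2.85, 2.85]. Speed limits (rad/s): [2.79, 2.79, 3.14, 3.14, 3.14, 3.14].

## Interface

Orientations are given as a unit quaternion [x, y, z, w].
In Python, from rig import robot, camera, camera_model gives the robot as it stands.
- The arm moves only by the tool drive_tool, never from a script. Its argument "plan" is a list that holds one entry, the list of rows, each a list of 6 numbers: the shift along the world's x, y, z in units of 2.5 cm (1.0 is 2.5 cm), then the turn, a rotation vector about the world's x, y, z in units of 6 degrees (1.0 is 6 degrees). A call has 1 to 8 rows; each row shifts and turns the commanded pose from where the row before left it; what a row does not reach is not made up. A row lasts 1/8 s, in which the tool goes at most 62.5 mm and 10.7 degrees, less where a joint would pass 70% of its speed; a pose out of reach is approached as far as the arm can. A call with a number of a shift or a turn outside -1 to 1 is refused whole. A call with a gripper value outside its range is refused whole. "grip" is the closure, from 0 (fully open) to 1 (shut), set as the call begins (left out, the last holds). The fingers move at their own pace and stop on an object; "force" is the grip in N (left out, the last holds). Time passes only in rows, so rows that do not move let the fingers close. It gives the time, the measured TCP pose, the force and the opening at its end, in the units of the state.
- robot.get_obs(): the state, without advancing time (a new reading comes with each control period).
- camera(name): name is "side" or "top"; returns the picture (384x512x3 uint8, red, green, blue); there is no depth.
- camera_model(name): a dict with "K" (3x3 intrinsics, pixels), "world_to_cam" (4x4, takes a point from world to camera coordinates). Camera axes: x right, y up, looking along -z (the intrinsics and any distortion apply to the point x, -y, -z); pixel columns grow to the right and rows downward; lengths in m; the calibration is good to about 2 mm. A picture is of the moment at which its call begins. camera_model takes no time and is no camera call.
- robot.hand_in(): hands the job in, once; it reports no verdict.
The state is a dict: "time": time; "q": joint angles; "joint_velocities": joint speeds; "joint_torque": joint torques, N m; "position": TCP position; "tool_rot": TCP orientation; "ft_force": force on the tool from outside, world axes, zero at the start; "moment": the same for the moment, N m; "grip_width": finger opening in m.
Only numpy, scipy, OpenCV 4.12 (cv2) and the standard library are available. Lean on these libraries where they do the work, as an engineer would, in place of code of your own. Each camera call takes 0.05 s, during which the arm holds its last target.

## Task

Pick up the wooden-handled paddle with the chrysalis mount balanced on its blade, carry it level to the empty hatching stand, set it on the two ledges and gently slide it in with the paddle until the steel plunger of the stop is pushed fully home. Then draw the blade out from under the mount, leaving it level on the ledges, and put the paddle flat on the table well away from both stands. Touch the mount only with the paddle, never press hard, and leave the other stand's mount alone.

Things in the scene. Friction and masses are not known exactly. Their poses are not given: they have to be found in the camera images.
- paddle: Paddle, 0.22 kg, lying flat. Origin: centre of the underside of its handle; +x along the blade, z up. Dark wood handle block 90 mm long (x -45 to 45), 20 wide (y), 48 tall: grip across the 20 mm from above. Steel blade 20 mm wide, 3 mm thick, its underside level with the handle's, from the handle to x = 136.
- paddle_heel (a point): Middle of the front face of the steel heel across the paddle's blade, 96 mm ahead of the paddle's origin and 10.5 mm above its underside. The heel is 6 mm thick, 20 wide, its top 18 mm above the underside. The mount sits just ahead of it and is pushed by it. Sides and tip of the blade are open.
- mount: Chrysalis mount to be seated, 40 to 85 g: cork disc 44 mm across, 12 thick, with a brass wire hoop (top 61 mm above the underside) from which a dark chrysalis hangs. Origin: centre of the disc's underside. Starts loose on the blade, edge 1 to 3 mm ahead of the heel, within 2 mm of its middle line. Keep within 12 degrees of level; the gripper must not touch it.
- stand: Empty hatching stand, fixed: wooden channel open on top and at its -x end. Origin: centre of underside; +x is the way in. Base 76 mm wide, x -55 to 70, 8 thick. Two walls, x -45 to 70, with a 28 mm gap (y -14 to 14) between them for the blade; their tops, 45 mm up, are the ledges (y 14 to 30 each side) the disc rides on. Rims 6 mm high on their outer edges, 52 mm apart.
- stand_ledge (a point): Middle of the channel at ledge height, 45 mm above the stand's origin. An aluminium stop block (50 wide, 24 long, top 64.5 mm up) bridges the ledges ahead of it; the gap below 46 mm is free under it. The stop is clamped anywhere in a 25 mm range and NOT measured. Pressing mount or paddle on the stand with over 20 N spoils the job.
- plunger (a joint): Travel in m of the empty stand's plunger: 0 out, 0.010 home, where it meets a rigid end. About 1.2 N friction (1 to 4 N at the paddle with rubbing); stays where left. Its flat face, 18 mm wide, 47 to 55 mm up, stands out at stand x = 0 to 25 mm depending on the stop's unknown place, and home 10 mm farther: the mount's origin ends at stand x between -12 and 13 mm. Find it by feel.
- stand2: The other hatching stand, same shape and sizes, already occupied by a mount. Leave it alone.
- mount2: The mount already sitting in the other stand: same shape and size, pale chrysalis. Origin: centre of the disc's underside. Leave it alone.
Things that resemble listed ones, but are neither listed nor needed, are in the scene too. Leave any blue or turquoise look-alike of the paddle alone.

How it is judged:
By the outcome, as a careful person would: the job done as asked, in the order asked, and still so for the second after the job is handed in, with the robot touching nothing.
It also fails if it takes over 67 s, if anything falls off the work surface, if the arm or the gripper's body presses on something with over 40 N, if the wrist force passes 120 N, or if a joint passes its speed limit or range.

## Working session

There is one attempt and no reset: what is moved stays moved. The work goes in short steps, Python scripts to look and compute and a tool call to move; the robot and the scene stay as the last step left them, time stands still between calls to the robot, and variables do not carry over. Pictures are saved under pics/ and viewed, and the job is handed in when it is done.

Besides the shell and the picture viewer there is one more tool, called after "Request:" in YAML: its name, and indented under it one key for each argument. drive_tool: Moves the arm, as the interface text tells. Shifts and turns lie within -1 to 1; 1 stands for 2.5 cm of shift or 6 degrees of turn. Its arguments: {"type":"object","properties":{"plan":{"type":"array","items":{"type":"array","items":{"type":"array","items":{"type":"number","minimum":-1,"maximum":1}}}},"grip":{"type":"number"},"force":{"type":"number"}},"required":["plan"]}

```bash
ls; mkdir -p pics; python3 - <<'E'
from rig import robot,camera,camera_model
import cv2,numpy as np
o=robot.get_obs();print(o['time'],o['position'],o['tool_rot'],o['grip_width'],o['ft_force'])
for n in('side','top'):
    cv2.imwrite(f'pics/{n}0.png',cv2.resize(camera(n)[:,:,::-1],(800,600),interpolation=cv2.INTER_CUBIC))
    m=camera_model(n);print(n,{k:(np.round(v,4).tolist() if not isinstance(v,str) else v) for k,v in m.items()})
E
```

```text
pics
0.0 [0.23381868 0.57923989 0.40375605] [ 1.90725643e-01  9.81642769e-01 -1.02196984e-03 -3.97510260e-04] 0.08704690612805399 [ 0.01881191 -0.65527689  0.17222181]
side {'K': [[422.7564, 0.0, 256.6202], [0.0, 422.7564, 186.9071], [0.0, 0.0, 1.0]], 'world_to_cam': [[0.9917, -0.1286, 0.0059, -0.4877], [0.0834, 0.6768, 0.7314, 0.0458], [-0.0981, -0.7248, 0.6819, -1.3403], [0.0, 0.0, 0.0, 1.0]]}
top {'K': [[419.9352, 0.0, 258.5559], [0.0, 419.9352, 187.2058], [0.0, 0.0, 1.0]], 'world_to_cam': [[0.0209, -0.9996, 0.0196, -0.2108], [0.9948, 0.0227, 0.0995, -0.4241], [-0.0999, 0.0174, 0.9948, -1.1399], [0.0, 0.0, 0.0, 1.0]]}
```

View pics/side0.png

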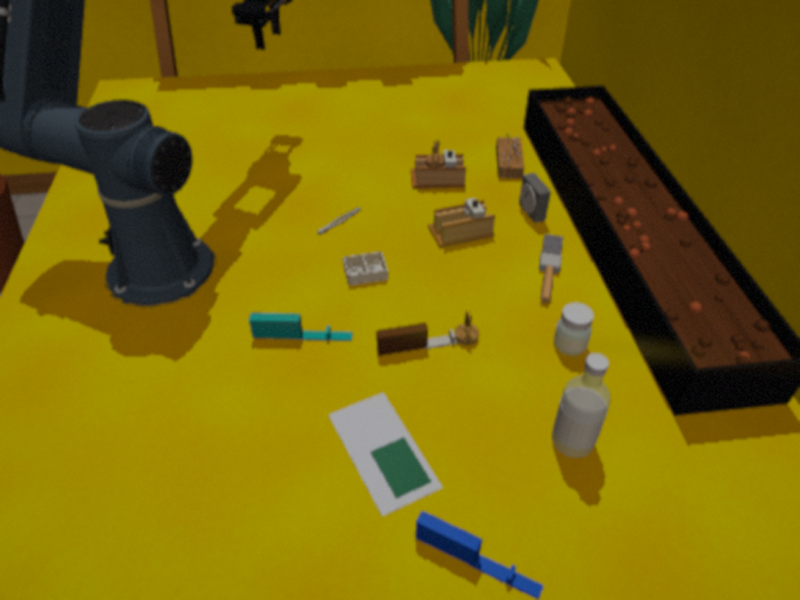

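View pics/top0.png

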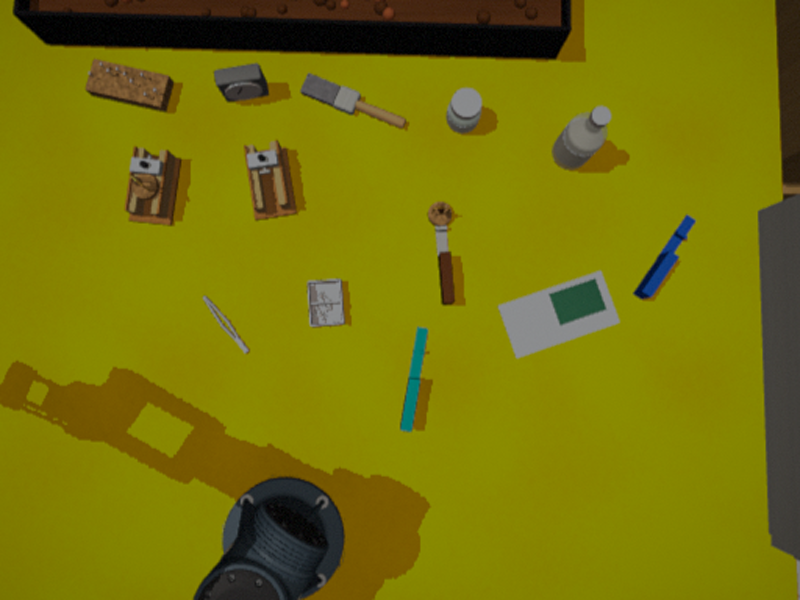

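```bash
cat > h.py <<'E'
from rig import robot,camera,camera_model
import cv2,numpy as np
M={n:camera_model(n) for n in('side','top')}
def proj(n,P):
    P=np.atleast_2d(P);m=M[n];T=np.array(m['world_to_cam']);K=np.array(m['K'])
    c=P@T[:3,:3].T+T[:3,3];return np.c_[K[0,0]*c[:,0]/-c[:,2]+K[0,2],K[1,1]*c[:,1]/c[:,2]+K[1,2]]
def ray(n,u,v,z):
    m=M[n];T=np.array(m['world_to_cam']);K=np.array(m['K'])
    d=np.array([(u-K[0,2])/K[0,0],-(v-K[1,2])/K[1,1],-1]);R=T[:3,:3];d=R.T@d;o=-R.T@T[:3,3]
    return o+d*(z-o[2])/d[2]
def crop(img,u0,v0,w,h,s,name,polys=()):
    c=cv2.resize(img[v0:v0+h,u0:u0+w,::-1],None,fx=s,fy=s,interpolation=cv2.INTER_CUBIC)
    for p,col in polys:
        q=((p-[u0,v0]+.5)*s*16-8).round().astype(np.int32)
        cv2.polylines(c,[q.reshape(-1,1,2)],True,col,1,cv2.LINE_AA,4)
    cv2.imwrite('pics/'+name+'.png',c)
E
python3 - <<'E'
from h import *
for n in('side','top'):
    a=camera(n);np.save(n+'0.npy',a)
    if n=='top':
        crop(a,260,115,50,90,6.5,'t_pad',[]);crop(a,70,80,130,70,6,'t_st')
    else:
        crop(a,235,190,80,50,9,'s_pad');crop(a,255,90,70,70,8,'s_st')
E
```

```text
(no output)
```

View pics/t_pad.png

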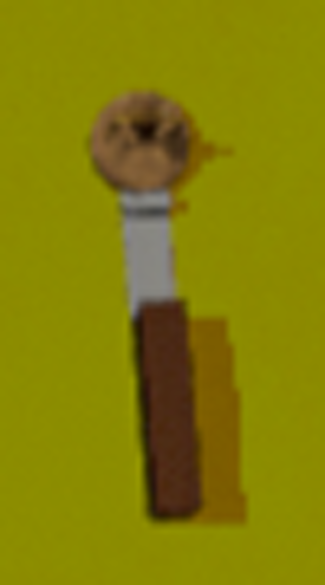

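View pics/t_st.png

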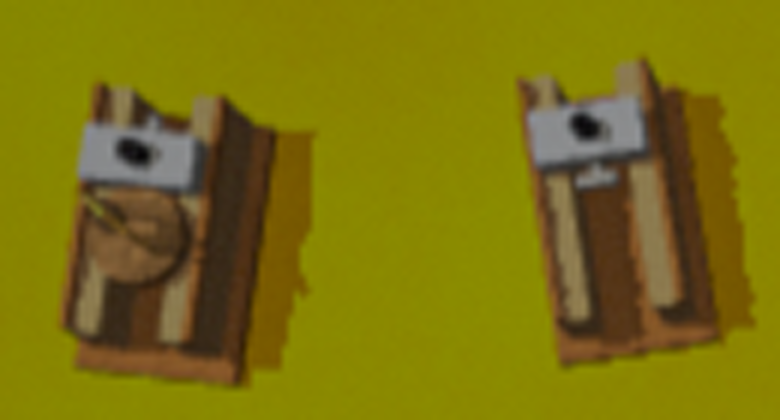

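View pics/s_pad.png

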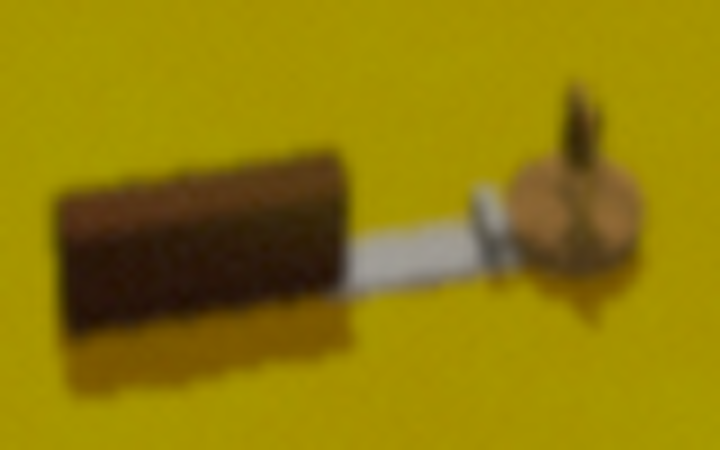

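View pics/s_st.png

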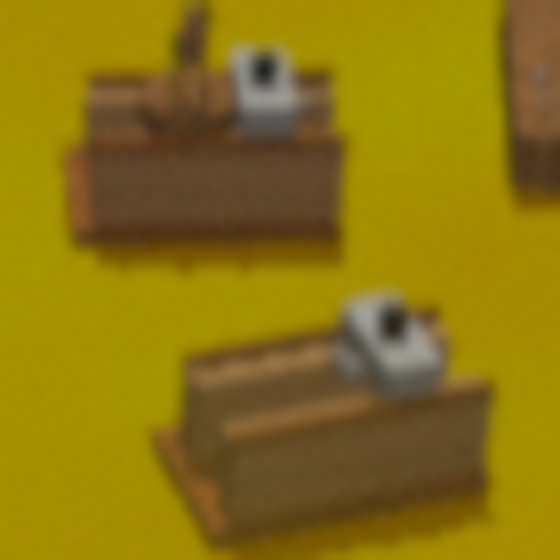

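```bash
cat > fit.py <<'E'
from h import *
from scipy.optimize import least_squares
def W(p,L):
    L=np.atleast_2d(L)/1000.;c,s=np.cos(p[2]),np.sin(p[2])
    return np.c_[p[0]+c*L[:,0]-s*L[:,1],p[1]+s*L[:,0]+c*L[:,1],L[:,2]]
def conv(picks,u0,v0,s): return (np.array(picks,float)+.5)/s-.5+[u0,v0]
def fit(obs,p0,only=None):
    f=lambda p:np.concatenate([(proj(n,W(p,L))-q).ravel() for n,L,q in obs if only in(None,n)])
    r=least_squares(f,p0,loss='soft_l1');return r.x,f(r.x).reshape(-1,2)
stand=[('top',[(-55,38,8),(-55,-38,8),(70,-30,51),(70,30,51),(-45,14,45),(-45,-14,45),(-45,-26,45)],conv([(562,365),(720,338),(643,60),(521,80),(592,318),(655,305),(682,303)],70,80,6)),
('side',[(-45,-30,51),(-55,-38,0),(70,-30,51),(70,-38,0),(-55,38,8),(-45,30,51),(70,30,51)],conv([(225,430),(215,545),(490,383),(487,500),(155,432),(187,357),(437,310)],255,90,8))]
pad=[('top',[(-45,10,48),(-45,-10,48),(45,-10,48),(45,10,48)],conv([(152,517),(200,515),(183,300),(138,303)],260,115,6.5)),
('side',[(-45,10,48),(-45,-10,48),(45,-10,48),(45,10,48),(-45,-10,0),(45,-10,0)],conv([(60,195),(70,235),(343,200),(338,152),(72,332),(347,292)],235,190,9))]
def box(x0,x1,y0,y1,z): return [(x0,y0,z),(x1,y0,z),(x1,y1,z),(x0,y1,z)]
def circ(x,y,r,z): t=np.linspace(0,2*np.pi,40);return np.c_[x+r*np.cos(t),y+r*np.sin(t),0*t+z]
SP=[box(-55,70,-38,38,8),box(-55,70,-38,38,0),box(-45,70,14,26,45),box(-45,70,-26,-14,45),box(-45,70,-30,30,51)]
PP=[box(-45,45,-10,10,48),box(-45,45,-10,10,0),box(45,136,-10,10,3),box(90,96,-10,10,18),circ(120,0,22,15),circ(120,0,22,3)]
E
python3 - <<'E'
from fit import *
print(M['top']['world_to_cam'])
ps,r=fit(stand,[.8,.1,.1]);print('stand',ps,'\n',r.round(1).tolist())
for n in('top','side'):print(n,fit(stand,ps,n)[0])
pp,r=fit(pad,[.6,-.2,.1]);print('pad',pp,'\n',r.round(1).tolist())
for n in('top','side'):print(n,fit(pad,pp,n)[0])
for n,c1,c2 in(('top',(70,80,130,70,6),(260,115,50,90,6.5)),('side',(255,90,70,70,8),(235,190,80,50,9))):
    a=np.load(n+'0.npy')
    crop(a,*c1,n+'_os',[(proj(n,W(ps,L)),(255,255,0)) for L in SP]);crop(a,*c2,n+'_op',[(proj(n,W(pp,L)),(255,255,0)) for L in PP])
a=[cv2.imread(f'pics/{x}.png') for x in('top_os','side_os','top_op','side_op')]
def row(l):
    h=max(i.shape[0] for i in l);return np.hstack([cv2.copyMakeBorder(i,0,h-i.shape[0],0,0,0) for i in l])
cv2.imwrite('pics/o1.png',a[0]);cv2.imwrite('pics/o2.png',a[1]);cv2.imwrite('pics/o3.png',cv2.resize(row(a[2:]),(780,436)))
E
```

```text
[[ 0.02087154 -0.9995895   0.01962701 -0.21080882]
 [ 0.99478209  0.02272406  0.09945955 -0.42407274]
 [-0.09986473  0.01744872  0.99484802 -1.1398842 ]
 [ 0.          0.          0.          1.        ]]
stand [0.6185474  0.04456195 0.19396062] 
 [[-0.4, -0.2], [-0.0, -0.1], [0.6, -0.7], [-0.7, -0.5], [-0.0, -0.2], [-0.4, 0.3], [-0.5, -0.1], [0.9, 1.6], [-0.6, 1.6], [0.3, 0.9], [0.1, -0.1], [-1.0, 0.4], [-0.9, 0.3], [-0.4, -0.0]]
top [0.61794745 0.04408877 0.20082835]
side [0.62010411 0.04817163 0.16690291]
pad [ 0.45628196 -0.27328746  0.08273216] 
 [[-0.2, -0.7], [-0.2, -0.8], [0.1, -0.5], [-0.3, -0.5], [-1.4, -0.3], [-1.2, 0.5], [0.9, -0.5], [-0.3, -0.3], [-1.1, 1.6], [-0.1, 1.1]]
top [ 0.45456708 -0.27367071  0.08590133]
side [ 0.45808848 -0.27226503  0.07727865]
```

View pics/o1.png

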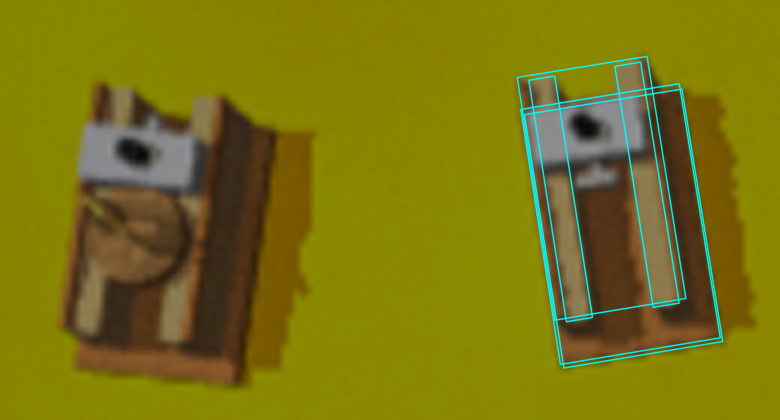

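View pics/o2.png

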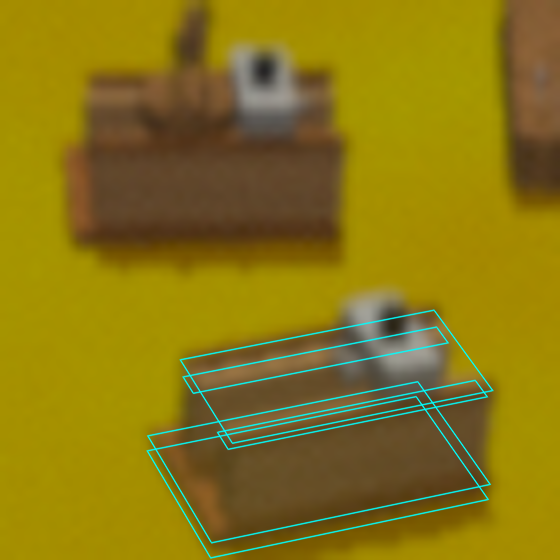

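View pics/o3.png

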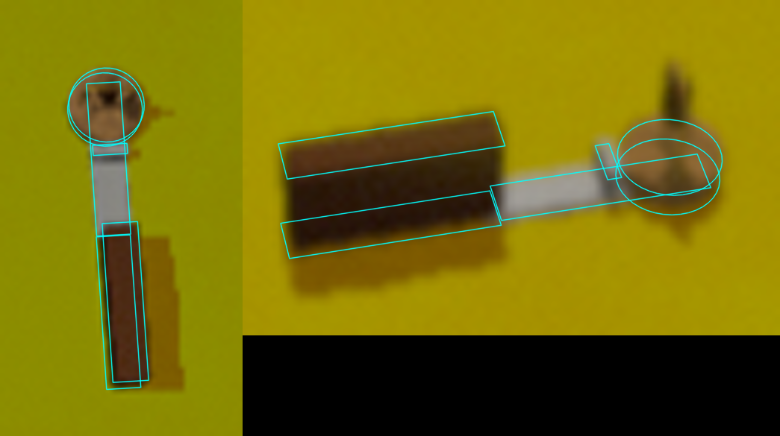

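```bash
cat > edge.py <<'E'
from fit import *
from scipy.ndimage import map_coordinates
from scipy.optimize import minimize
def grad(a):
    b=cv2.GaussianBlur(a.astype(np.float32),(0,0),.7)
    gx=cv2.Sobel(b,cv2.CV_32F,1,0);gy=cv2.Sobel(b,cv2.CV_32F,0,1)
    return gx,gy
def score(p,views,g):
    tot=0
    for n,segs in views.items():
        gx,gy=g[n]
        for A,B in segs:
            q=proj(n,W(p,[A,B]));d=q[1]-q[0];N=int(np.hypot(*d)*3)+2;t=np.linspace(.04,.96,N)[:,None]
            X=q[0]+t*d;nn=np.array([-d[1],d[0]])/np.hypot(*d)
            v=np.zeros(N)
            v=np.sqrt(sum((map_coordinates(gx[...,c],[X[:,1],X[:,0]],order=1)*nn[0]+map_coordinates(gy[...,c],[X[:,1],X[:,0]],order=1)*nn[1])**2 for c in range(3)))
            tot+=v.mean()*np.hypot(*d)
    return tot
def opt(p,views,g):
    best=None
    for k in range(12):
        r=np.random.default_rng(k);s=np.array([.003,.003,.03])*r.uniform(-1,1,3)
        x=minimize(lambda q:-score(q,views,g),p+s,method='Nelder-Mead',options=dict(initial_simplex=p+s+np.array([[0,0,0],[.002,0,0],[0,.002,0],[0,0,.02]]),xatol=1e-5,fatol=1e-3))
        if best is None or x.fun<best.fun:best=x
    return best.x
ST=[((-45,26,45),(26,26,45)),((-45,14,45),(26,14,45)),((-45,-14,45),(26,-14,45)),((-45,-26,45),(26,-26,45)),((-55,-38,8),(70,-38,8)),((-55,-38,4),(-55,38,4)),((-45,30,51),(70,30,51))]
SS=[((-45,-30,51),(70,-30,51)),((-45,30,51),(70,30,51)),((-55,-38,0),(70,-38,0)),((-55,-38,4),(-55,38,4)),((-45,-30,8),(-45,-30,51)),((-45,30,8),(-45,30,51)),((70,-30,8),(70,-30,51))]
PT=[((-45,-10,48),(45,-10,48)),((-45,10,48),(45,10,48)),((-45,-10,48),(-45,10,48)),((45,-10,48),(45,10,48)),((55,10,3),(88,10,3)),((55,-10,3),(88,-10,3))]
PS=[((-45,-10,48),(45,-10,48)),((-45,10,48),(45,10,48)),((-45,-10,48),(-45,10,48)),((45,10,48),(45,-10,48)),((-45,-10,0),(45,-10,0)),((-45,-10,0),(-45,-10,48)),((45,-10,0),(45,-10,48)),((50,-10,3),(88,-10,3)),((50,10,3),(88,10,3))]
E
python3 - <<'E'
from edge import *
I={}
for n in M: I[n]=np.mean([camera(n).astype(float) for _ in range(4)],0);np.save(n+'avg.npy',I[n])
g={n:grad(I[n]) for n in M}
for nm,p0,T,S in(('stand',[.6182,.0444,.195],ST,SS),('pad',[.456,-.2733,.084],PT,PS)):
    p0=np.array(p0)
    for v in({'top':T},{'side':S},{'top':T,'side':S}): print(nm,list(v),opt(p0,v,g).round(4))
E
```

```text
stand ['top'] [0.617  0.0441 0.1911]
stand ['side'] [0.6195 0.0481 0.1972]
stand ['top', 'side'] [0.6178 0.0446 0.1923]
pad ['top'] [ 0.4542 -0.2724  0.0674]
pad ['side'] [ 0.4557 -0.2722  0.0878]
pad ['top', 'side'] [ 0.4555 -0.2723  0.0724]
```

Request:
drive_tool:
  plan:
    - [[0.7,-0.9,0,0,0,0.5],[0.7,-0.9,0,0,0,0.5],[0.7,-0.9,0,0,0,0.5],[0.7,-0.9,0,0,0,0.5],[0.7,-0.9,0,0,0,0.6],[0.7,-0.9,0,0,0,0.6],[0.7,-0.9,0,0,0,0.6],[0.7,-0.9,0,0,0,0.6]]
  grip: 0

```text
time: 1.6
position: [0.3745, 0.3988, 0.405]
tool_rot: [-0.04, 0.999, 0.0, 0.0]
ft_force: [-0.1, -0.0, 0.0]
grip_width: 0.0873
```

Request:
drive_tool:
  plan:
    - [[0.4,-1,0,0,0,0],[0.4,-1,0,0,0,0],[0.4,-1,0,0,0,0],[0.4,-1,0,0,0,0],[0.3,-1,0,0,0,0],[0.3,-1,0,0,0,0],[0.3,-1,0,0,0,0],[0.3,-1,0,0,0,0]]

```text
time: 2.6
position: [0.4442, 0.1987, 0.405]
tool_rot: [-0.038, 0.999, 0.0, 0.0]
ft_force: [0.4, 0.5, 0.7]
grip_width: 0.0869
```

Request:
drive_tool:
  plan:
    - [[0.1,-1,0,0,0,0],[0.1,-1,0,0,0,0],[0.1,-1,0,0,0,0],[0.1,-1,0,0,0,0],[0.1,-1,0,0,0,0],[0.1,-1,0,0,0,0],[0.1,-1,0,0,0,0],[0.1,-1,0,0,0,0]]

```text
time: 3.6
position: [0.4641, -0.0013, 0.405]
tool_rot: [-0.038, 0.999, -0.0, 0.0]
ft_force: [0.5, 0.1, -0.1]
grip_width: 0.0873
```

Request:
drive_tool:
  plan:
    - [[0,-1,0,0,0,0],[0,-1,0,0,0,0],[0,-1,0,0,0,0],[0,-1,0,0,0,0],[0,-1,0,0,0,0],[0,-1,0,0,0,0],[0,-1,0,0,0,0],[0,-1,0,0,0,0]]

```text
time: 4.6
position: [0.464, -0.2014, 0.405]
tool_rot: [-0.038, 0.999, -0.0, 0.0]
ft_force: [1.0, -1.1, -0.3]
grip_width: 0.0872
```

Request:
drive_tool:
  plan:
    - [[0.06,-1,0,0,0,0],[0,-1,-0.5,0,0,0],[0,-0.8,-1,0,0,0],[0,0,-1,0,0,0],[0,0,-1,0,0,0],[0,0,-0.7,0,0,0],[0,0,0,0,0,0]]

```text
time: 5.48
position: [0.4652, -0.2703, 0.2987]
tool_rot: [-0.038, 0.999, 0.001, -0.001]
ft_force: [0.2, 0.1, -0.2]
grip_width: 0.0868
```

```bash
python3 - <<'E'
from edge import *
o=robot.get_obs();print(o['time'],o['position'],o['tool_rot'],o['q'],o['ft_force'])
a=camera('side');crop(a,215,150,110,90,7,'g1')
a=camera('top');crop(a,230,90,100,110,5,'g2')
E
```

```text
5.475 [ 0.46519547 -0.27029161  0.29867024] [-0.03842968  0.99926021  0.00102959 -0.00106701] [-7.34154019e-01  5.65492618e-01  1.74697052e+00 -2.02219707e-05
  8.32095001e-01 -2.38181509e+00] [ 0.15273953  0.10163704 -0.16637149]
```

View pics/g1.png

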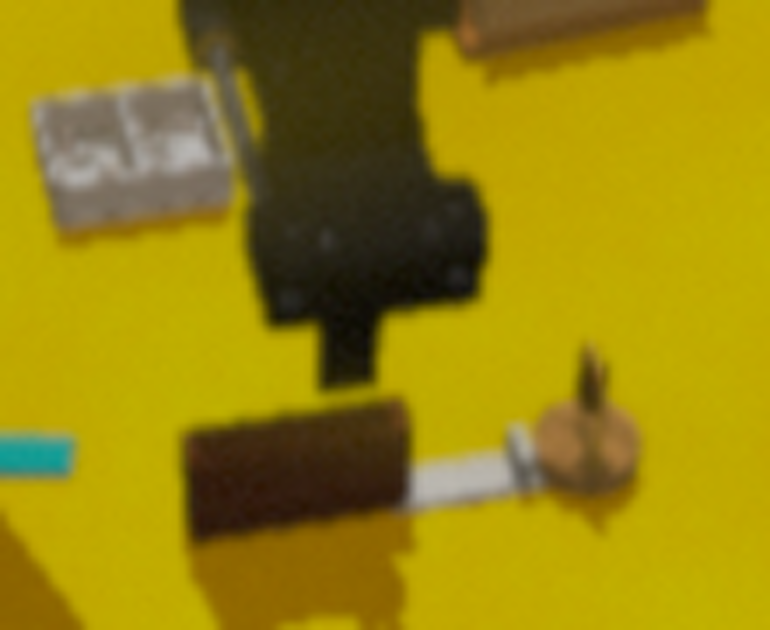

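View pics/g2.png

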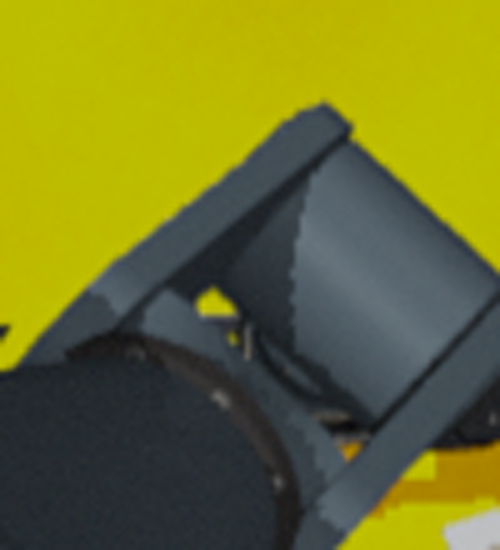

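Request:
drive_tool:
  plan:
    - [[0,-0.05,-1,0,0,0],[0,0,-1,0,0,0],[0,0,-1,0,0,0],[0,0,-0.8,0,0,0],[0,0,-0.4,0,0,0],[0,0,-0.07,0,0,0],[0,0,0,0,0,0]]

```text
time: 6.45
position: [0.4658, -0.2719, 0.1937]
tool_rot: [-0.039, 0.999, -0.001, 0.001]
ft_force: [0.1, 0.4, 0.6]
grip_width: 0.0871
```

Request:
drive_tool:
  plan:
    - [[0,0,0,0,0,0],[0,0,0,0,0,0],[0,0,0,0,0,0],[0,0,0,0,0,0],[0,0,0,0,0,0],[0,0,0,0,0,0],[0,0,0,0,0,0],[0,0,0,0,0,0]]
  grip: 1
  force: 5

```text
time: 7.45
position: [0.4655, -0.2718, 0.193]
tool_rot: [-0.039, 0.999, -0.0, 0.0]
ft_force: [0.4, -0.5, -1.0]
grip_width: 0.02
```

Request:
drive_tool:
  plan:
    - [[0,0,0,0,0,0],[0,0,0,0,0,0],[0,0,0,0,0,0]]
  grip: 1
  force: 45

```text
time: 7.82
position: [0.4655, -0.2718, 0.193]
tool_rot: [-0.038, 0.999, -0.0, 0.0]
ft_force: [-0.5, -1.2, -1.5]
grip_width: 0.0197
```

```bash
python3 - <<'E'
from edge import *
o=robot.get_obs();print(o['time'],o['position'],o['tool_rot'],o['ft_force'],o['moment'],o['grip_width'])
a=camera('side');np.save('gs.npy',a);crop(a,215,150,110,90,7,'g3')
E
```

```text
7.825 [ 0.46548328 -0.27176031  0.19296723] [-3.84199518e-02  9.99261681e-01 -1.75000082e-05  6.70259235e-06] [-0.46604577 -1.16200447 -1.45754578] [-0.02470489  0.03195515 -0.03258529] 0.01967894584207433
```

View pics/g3.png

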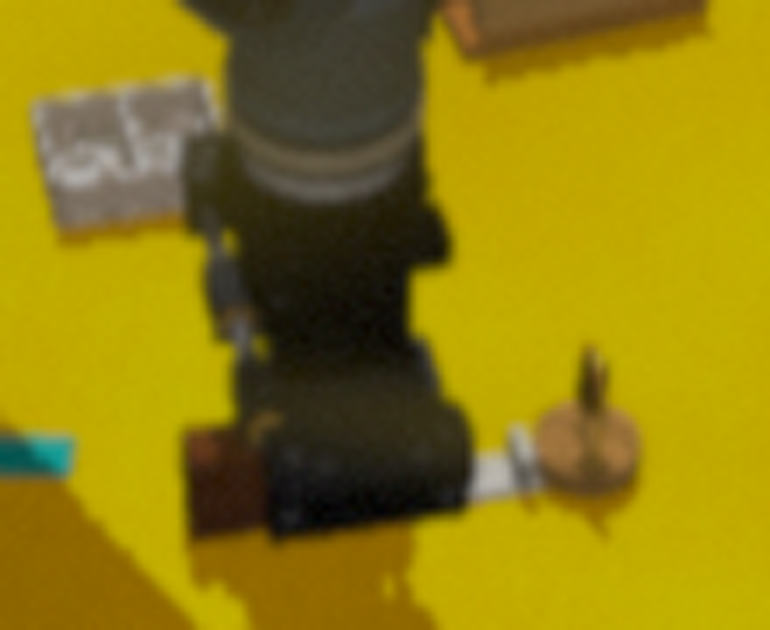

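Request:
drive_tool:
  plan:
    - [[0,0,0.1,0,0,0],[0,0,0.3,0,0,0],[0,0,0.5,0,0,0],[0,0,0.6,0,0,0],[0,0,0.6,0,0,0],[0,0,0.5,0,0,0],[0,0,0.3,0,0,0],[0,0,0.1,0,0,0]]

```text
time: 8.88
position: [0.4655, -0.2718, 0.2686]
tool_rot: [-0.038, 0.999, -0.0, 0.0]
ft_force: [1.0, -0.4, -3.0]
grip_width: 0.0201
```

```bash
python3 - <<'E'
from edge import *
o=robot.get_obs();print(o['time'],o['position'],o['tool_rot'],o['ft_force'],o['moment'],o['grip_width'])
a=camera('side');np.save('gs.npy',a);crop(a,215,140,110,90,7,'g4')
ps=np.array([.6178,.0446,.1923])
for z in(.051,.055):
  w=ray('top',168.75,110.75,z)[:2]-ps[:2];c,s=np.cos(ps[2]),np.sin(ps[2]);print('plunger',w@[c,s],w@[-s,c])
E
```

```text
8.875 [ 0.46552698 -0.27175793  0.26862997] [-3.84855604e-02  9.99259071e-01 -2.93936751e-04  2.91593974e-04] [ 0.96072181 -0.42514754 -2.99692564] [0.06411293 0.07892621 0.02419596] 0.020082290413206853
plunger 0.01368583346646304 0.002414087928297334
plunger 0.012422834443619917 0.001827239678196625
```

View pics/g4.png

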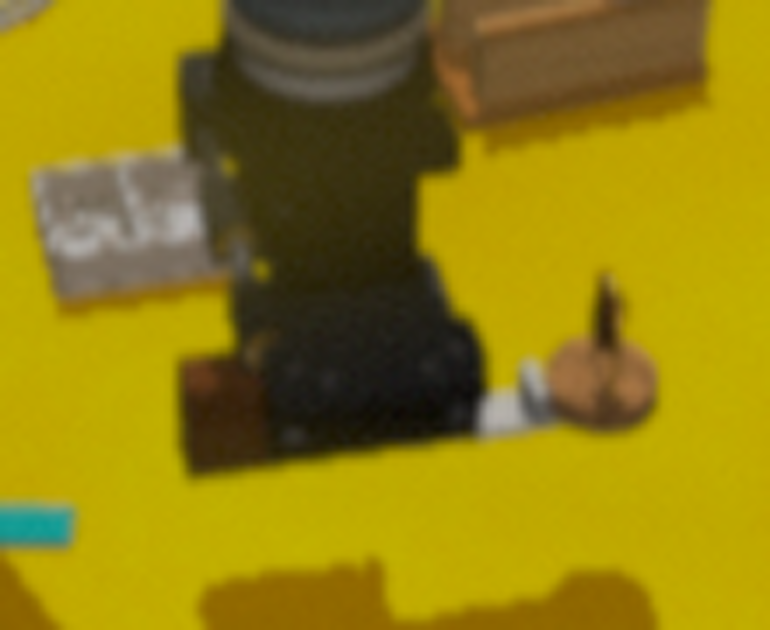

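Request:
drive_tool:
  plan:
    - [[0,0.2,0,0,0,0],[0.05,0.5,0,0,0,0.1],[0.05,0.8,0,0,0,0.1],[0.05,1,0,0,0,0.1],[0.05,1,0,0,0,0.1],[0.05,1,0,0,0,0.1],[0.05,1,0,0,0,0.1],[0.05,1,0,0,0,0.1]]

```text
time: 9.93
position: [0.4738, -0.107, 0.2679]
tool_rot: [-0.076, 0.997, 0.0, -0.0]
ft_force: [-0.4, 0.4, -2.7]
grip_width: 0.0198
```

Request:
drive_tool:
  plan:
    - [[0.05,1,0,0,0,0.1],[0.05,1,0,0,0,0.1],[0.05,0.9,0,0,0,0.1],[0,0.8,0,0,0,0.1],[0,0.6,0,0,0,0],[0,0.4,0,0,0,0],[0,0.25,0,0,0,0],[0,0.1,0,0,0,0]]

```text
time: 10.92
position: [0.478, 0.0172, 0.268]
tool_rot: [-0.096, 0.995, -0.0, 0.0]
ft_force: [1.3, -0.5, -3.6]
grip_width: 0.0198
```

Request:
drive_tool:
  plan:
    - [[0,0,0,0,0,0],[0,0,0,0,0,0]]

```text
time: 11.18
position: [0.4781, 0.0166, 0.268]
tool_rot: [-0.096, 0.995, -0.0, 0.0]
ft_force: [0.1, 0.4, -3.3]
grip_width: 0.0198
```

```bash
cat > st.py <<'E'
from edge import *
ps=np.array([.6178,.0446,.1923]);OFF=.010;Z0=.193
def state(pr=True):
    o=robot.get_obs();t=o['tool_rot'];yaw=2*np.arctan2(t[1],t[0])-np.pi
    P=np.array(o['position']);w=P[:2]-ps[:2];c,s=np.cos(ps[2]),np.sin(ps[2])
    h=P[:2]-OFF*np.array([np.cos(yaw),np.sin(yaw)])
    print('t',o['time'],'P',P.round(4),'yaw',round(yaw,4),'q',t.round(4),'F',o['ft_force'].round(2),'M',o['moment'].round(3),'w',round(o['grip_width'],4))
    d=np.array([np.cos(yaw),np.sin(yaw)]);m=h+d*.118-ps[:2]
    print('under z',P[2]-Z0,'paddle-in-stand mm x,y at origin',((h-ps[:2])@[c,s]*1000).round(1),((h-ps[:2])@[-s,c]*1000).round(1),'mount(contact) x,y',(m@[c,s]*1000).round(1),(m@[-s,c]*1000).round(1))
    return o,np.r_[h,yaw],P[2]-Z0
def ov(name,mx=119):
    o,pp,z=state()
    for n,c1 in(('top',(130,80,75,90,7)),('side',(235,85,100,90,7))):
        a=camera(n)
        def L3(L): q=np.array(L,float);return W(pp,q)+[0,0,z]
        PL=[box(45,136,-10,10,3),box(90,96,-10,10,18),circ(mx,0,22,15)]
        crop(a,*c1,f'{name}_{n}',[(proj(n,W(ps,L)),(255,255,0)) for L in SP[2:]]+[(proj(n,L3(L)),(0,0,255)) for L in PL])
        crop(a,*c1,f'{name}_{n}_raw')
    ims=[cv2.imread(f'pics/{name}_{n}_raw.png') for n in('top','side')]+[]
    for n in('top','side'):
        A=cv2.imread(f'pics/{name}_{n}_raw.png');B=cv2.imread(f'pics/{name}_{n}.png')
        C=np.hstack([A,B]);k=min(1,790/C.shape[1]);cv2.imwrite(f'pics/{name}_{n}.png',cv2.resize(C,None,fx=k,fy=k))
E
python3 -c "
from st import *
ov('a')"
```

```text
t 11.175 P [0.4781 0.0166 0.268 ] yaw 0.1915 q [-9.560e-02  9.954e-01 -1.000e-04  1.000e-04] F [ 0.06  0.39 -3.28] M [-0.062  0.098  0.023] w 0.0198
under z 0.0750062040030583 paddle-in-stand mm x,y at origin -152.5 -0.8 mount(contact) x,y -34.5 -0.9
```

View pics/a_top.png

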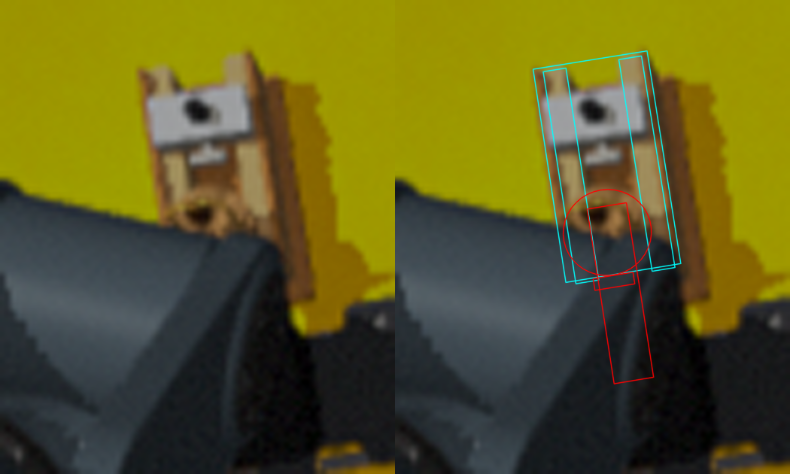

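View pics/a_side.png

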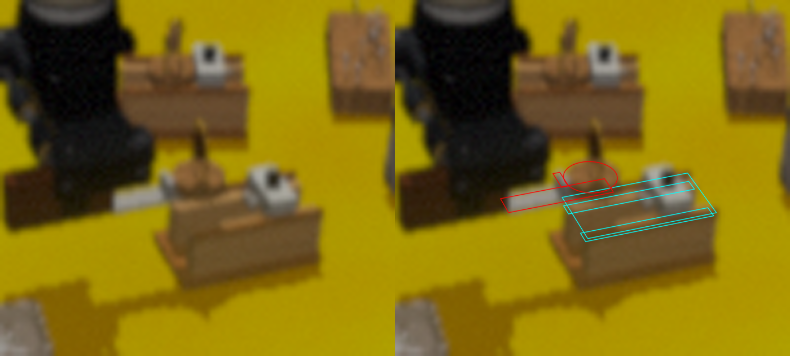

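```bash
python3 - <<'E'
from st import *
o,pp,z=state()
def L3(L): return W(pp,np.array(L,float))+[0,0,z]
PL=[box(45,136,-10,10,3),box(90,96,-10,10,18),circ(119,0,22,15),circ(119,0,22,3)]
for n,c1 in(('top',(140,85,50,50,12)),('side',(260,95,60,60,12))):
    a=np.mean([camera(n).astype(float) for _ in range(3)],0).clip(0,255).astype(np.uint8);np.save('b_'+n,a)
    crop(a,*c1,'b_'+n+'r')
    crop(a,*c1,'b_'+n,[(proj(n,W(ps,L)),(255,255,0)) for L in SP[2:]]+[(proj(n,L3(L)),(0,0,255)) for L in PL])
E
```

```text
t 11.275 P [0.4781 0.0167 0.268 ] yaw 0.1915 q [-0.0956  0.9954 -0.      0.    ] F [ 0.44 -0.67 -2.45] M [-0.003  0.126  0.013] w 0.0192
under z 0.07500669570580981 paddle-in-stand mm x,y at origin -152.5 -0.7 mount(contact) x,y -34.5 -0.8
```

View pics/b_top.png

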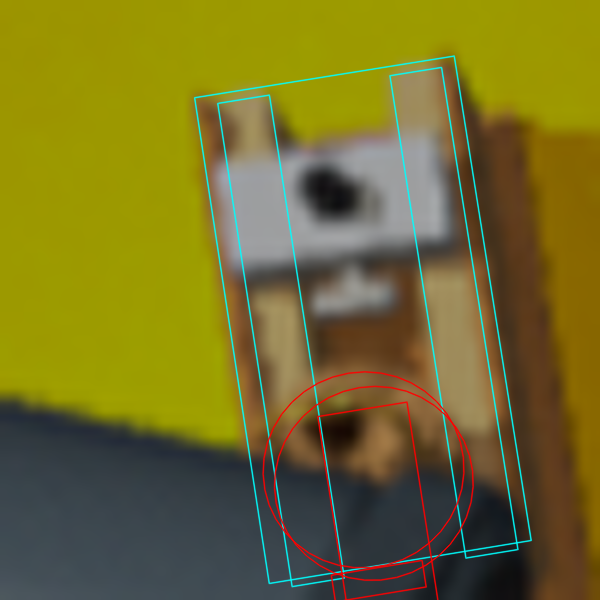

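View pics/b_topr.png

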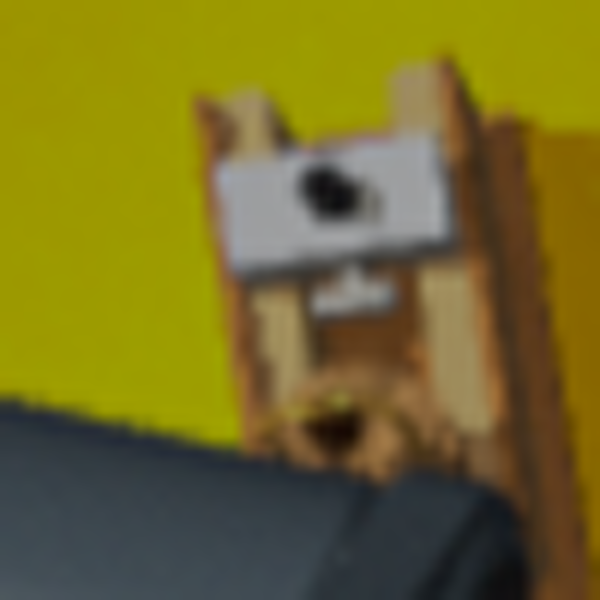

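View pics/b_side.png

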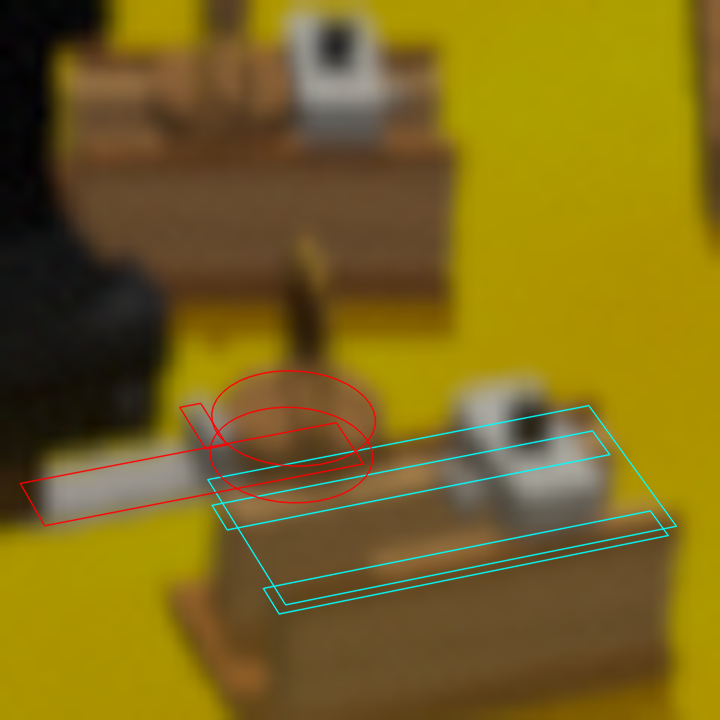

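View pics/b_sider.png

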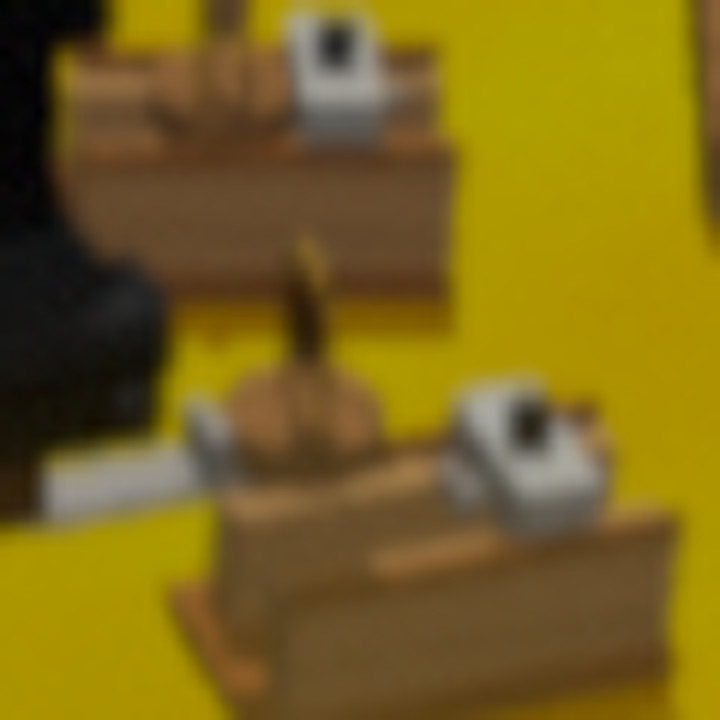

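Request:
drive_tool:
  plan:
    - [[0,0.05,-0.1,0,0,0],[0,0,-0.25,0,0,0],[0,0,-0.3,0,0,0],[0,0,-0.25,0,0,0],[0,0,-0.18,0,0,0],[0,0,-0.08,0,0,0],[0,0,0,0,0,0],[0,0,0,0,0,0]]

```text
time: 12.58
position: [0.4781, 0.0182, 0.2392]
tool_rot: [-0.096, 0.995, -0.0, 0.0]
ft_force: [-0.3, -0.1, -2.9]
grip_width: 0.0197
```

```bash
cat > look.py <<'E'
import sys
from st import *
o,pp,z=state();nm=sys.argv[1];mx=float(sys.argv[2]) if len(sys.argv)>2 else 120
def L3(L): return W(pp,np.array(L,float))+[0,0,z]
PL=[box(45,136,-10,10,3),box(90,96,-10,10,18),circ(mx,0,22,15)]
for n,c1 in(('top',(140,85,50,50,12)),('side',(260,95,60,60,10))):
    a=np.mean([camera(n).astype(float) for _ in range(2)],0).clip(0,255).astype(np.uint8)
    crop(a,*c1,nm+n+'r')
    crop(a,*c1,nm+n,[(proj(n,W(ps,L)),(255,255,0)) for L in SP[2:]]+[(proj(n,L3(L)),(0,0,255)) for L in PL])
E
python3 look.py c
```

```text
t 12.575 P [0.4781 0.0182 0.2392] yaw 0.1921 q [-9.590e-02  9.954e-01 -1.000e-04  2.000e-04] F [-0.35 -0.07 -2.94] M [0.053 0.09  0.013] w 0.0197
under z 0.04615764344381462 paddle-in-stand mm x,y at origin -152.2 0.8 mount(contact) x,y -34.2 0.8
```

View pics/ctop.png

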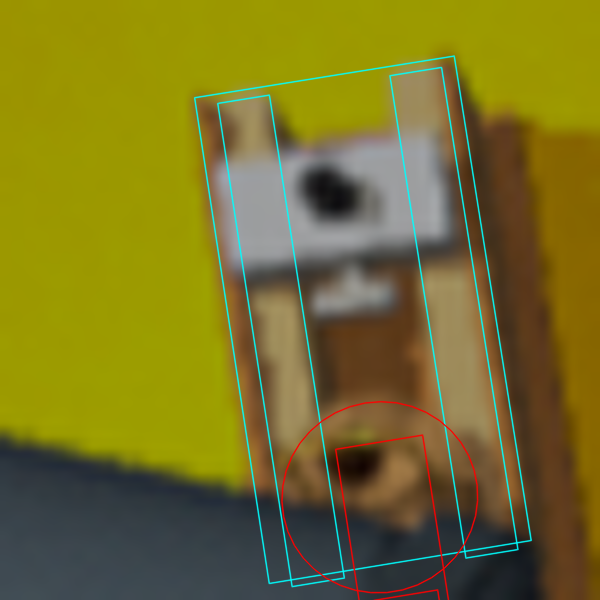

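View pics/ctopr.png

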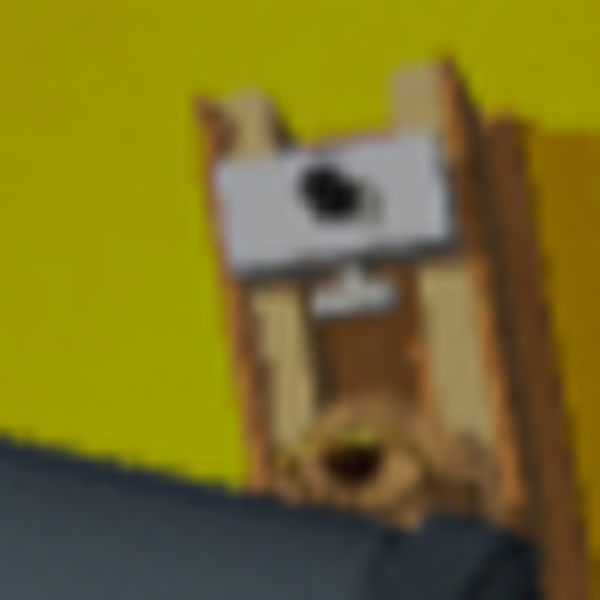

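View pics/csider.png

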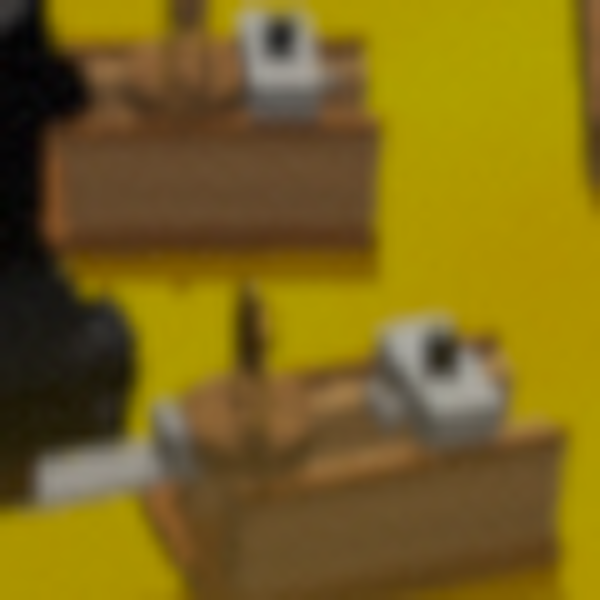

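Request:
drive_tool:
  plan:
    - [[0,-0.02,-0.08,0,0,0],[0,0,-0.08,0,0,0],[0,0,-0.08,0,0,0],[0,0,-0.05,0,0,0],[0,0,0,0,0,0],[0,0,0,0,0,0]]

```text
time: 13.52
position: [0.478, 0.0178, 0.2318]
tool_rot: [-0.096, 0.995, -0.0, 0.0]
ft_force: [0.3, 0.2, -2.6]
grip_width: 0.0196
```

```bash
python3 look.py d
```

```text
t 13.525 P [0.478  0.0178 0.2318] yaw 0.1922 q [-0.096   0.9954 -0.      0.    ] F [ 0.33  0.17 -2.56] M [ 0.04   0.071 -0.019] w 0.0196
under z 0.038764293449461834 paddle-in-stand mm x,y at origin -152.3 0.4 mount(contact) x,y -34.3 0.4
```

View pics/dtopr.png

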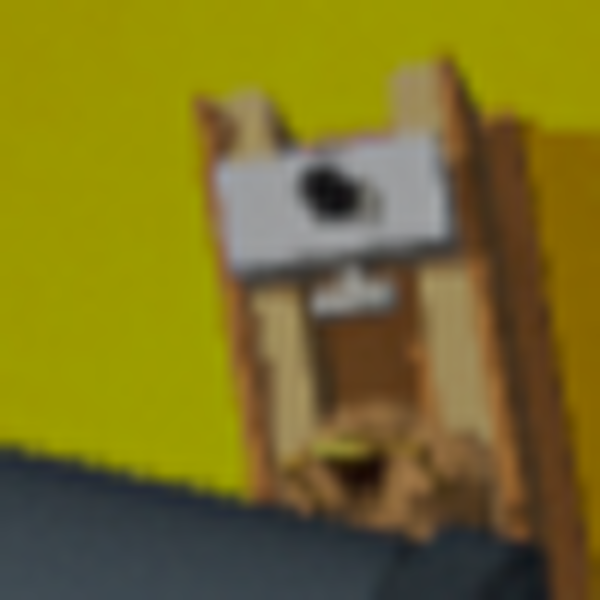

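View pics/dsider.png

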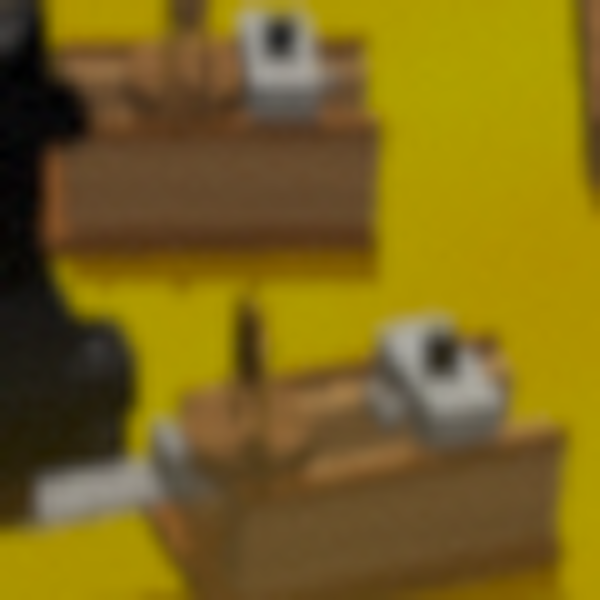

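Request:
drive_tool:
  plan:
    - [[0.05,0.01,0,0,0,0],[0.1,0.02,0,0,0,0],[0.1,0.02,0,0,0,0],[0.12,0.023,0,0,0,0],[0.12,0.023,0,0,0,0],[0.12,0.023,0,0,0,0],[0.1,0.02,0,0,0,0],[0.08,0.015,0,0,0,0]]

```text
time: 14.72
position: [0.4979, 0.0217, 0.2317]
tool_rot: [-0.096, 0.995, -0.0, -0.0]
ft_force: [0.1, -0.7, -3.0]
grip_width: 0.0195
```

```bash
python3 look.py e 118
```

```text
t 14.725 P [0.4979 0.0217 0.2317] yaw 0.1922 q [-0.096   0.9954 -0.     -0.    ] F [ 0.06 -0.69 -3.01] M [ 0.056  0.102 -0.012] w 0.0195
under z 0.0387222292166452 paddle-in-stand mm x,y at origin -132.1 0.4 mount(contact) x,y -14.1 0.4
```

View pics/etopr.png

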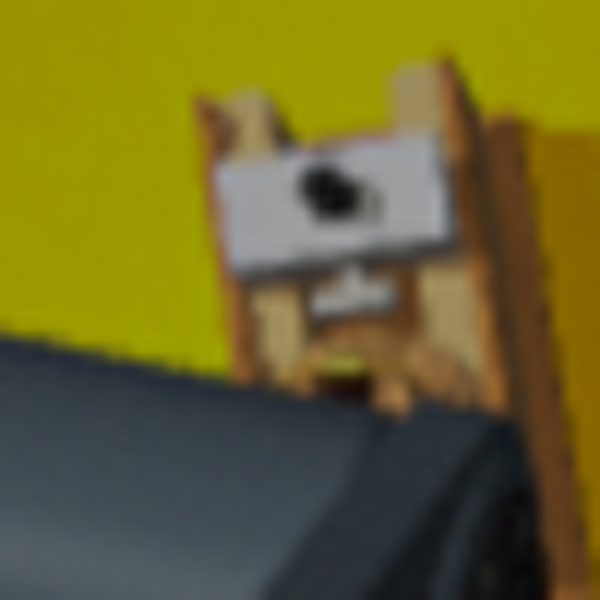

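View pics/esider.png

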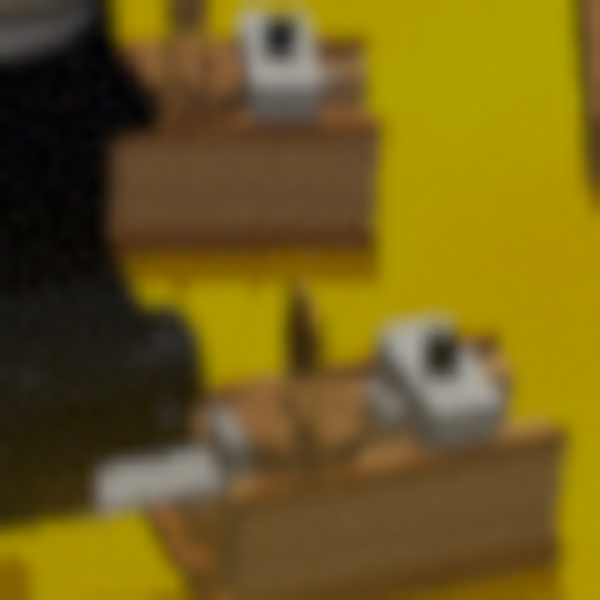

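Request:
drive_tool:
  plan:
    - [[0.05,0.01,0,0,0,0],[0.06,0.011,0,0,0,0],[0.06,0.012,0,0,0,0],[0.06,0.012,0,0,0,0]]

```text
time: 15.42
position: [0.5036, 0.0228, 0.2317]
tool_rot: [-0.096, 0.995, 0.0, 0.0]
ft_force: [-0.2, -0.9, -2.7]
grip_width: 0.0199
```

Request:
drive_tool:
  plan:
    - [[0.04,0.008,0,0,0,0],[0.04,0.008,0,0,0,0]]

```text
time: 15.68
position: [0.5048, 0.0232, 0.2317]
tool_rot: [-0.096, 0.995, 0.0, -0.001]
ft_force: [-3.8, -1.1, -0.1]
grip_width: 0.0197
```

Request:
drive_tool:
  plan:
    - [[0.04,0.008,0,0,0,0],[0.04,0.008,0,0,0,0]]

```text
time: 15.92
position: [0.5072, 0.0236, 0.2317]
tool_rot: [-0.096, 0.995, 0.0, -0.0]
ft_force: [-1.8, 0.1, -0.9]
grip_width: 0.0196
```

Request:
drive_tool:
  plan:
    - [[0.04,0.008,0,0,0,0],[0.04,0.008,0,0,0,0]]

```text
time: 16.18
position: [0.5098, 0.024, 0.2317]
tool_rot: [-0.096, 0.995, -0.0, 0.0]
ft_force: [-1.9, -0.8, -1.8]
grip_width: 0.0199
```

```bash
python3 look.py f 118
```

```text
t 16.175 P [0.5098 0.024  0.2317] yaw 0.1922 q [-9.590e-02  9.954e-01 -0.000e+00  3.000e-04] F [-1.88 -0.8  -1.83] M [-0.055  0.369 -0.069] w 0.0199
under z 0.03868308936517276 paddle-in-stand mm x,y at origin -120.0 0.4 mount(contact) x,y -2.0 0.4
```

View pics/fsider.png

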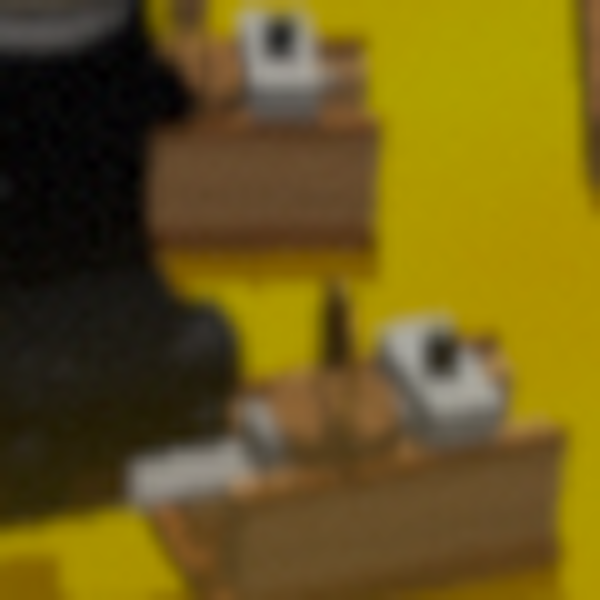

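View pics/ftopr.png

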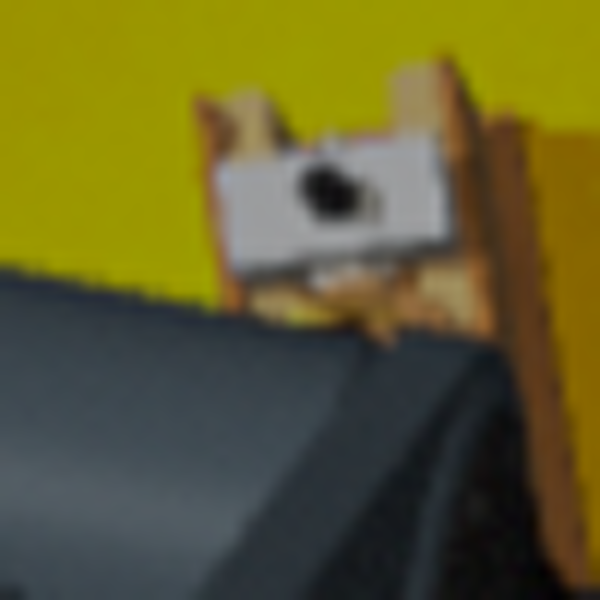

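Request:
drive_tool:
  plan:
    - [[0.04,0.008,0,0,0,0],[0.04,0.008,0,0,0,0],[0.02,0.004,0,0,0,0]]

```text
time: 16.75
position: [0.5119, 0.0245, 0.2318]
tool_rot: [-0.096, 0.995, 0.0, -0.0]
ft_force: [-2.3, -0.5, -2.4]
grip_width: 0.02
```

Request:
drive_tool:
  plan:
    - [[0.02,0.004,0,0,0,0]]

```text
time: 16.88
position: [0.5125, 0.0246, 0.2318]
tool_rot: [-0.096, 0.995, 0.0, -0.0]
ft_force: [-2.8, 0.2, -2.2]
grip_width: 0.0196
```

Request:
drive_tool:
  plan:
    - [[0.02,0.004,0,0,0,0]]

```text
time: 17.0
position: [0.513, 0.0247, 0.2317]
tool_rot: [-0.096, 0.995, -0.0, -0.0]
ft_force: [-1.4, -0.3, -2.5]
grip_width: 0.0198
```

Request:
drive_tool:
  plan:
    - [[0.02,0.004,0,0,0,0]]

```text
time: 17.12
position: [0.5135, 0.0248, 0.2317]
tool_rot: [-0.096, 0.995, 0.0, -0.0]
ft_force: [-1.5, 0.1, -2.1]
grip_width: 0.0195
```

Request:
drive_tool:
  plan:
    - [[0.02,0.004,0,0,0,0]]

```text
time: 17.25
position: [0.5139, 0.0249, 0.2317]
tool_rot: [-0.096, 0.995, 0.0, -0.0]
ft_force: [-1.3, -0.8, -2.6]
grip_width: 0.0196
```

Request:
drive_tool:
  plan:
    - [[0.015,0.003,0,0,0,0]]

```text
time: 17.38
position: [0.5141, 0.0249, 0.2317]
tool_rot: [-0.096, 0.995, 0.0, -0.001]
ft_force: [-3.1, -0.5, -1.1]
grip_width: 0.0198
```

Request:
drive_tool:
  plan:
    - [[0.015,0.003,0,0,0,0]]

```text
time: 17.5
position: [0.5142, 0.025, 0.2317]
tool_rot: [-0.096, 0.995, 0.0, -0.001]
ft_force: [-3.4, -1.7, -0.1]
grip_width: 0.0195
```

Request:
drive_tool:
  plan:
    - [[0.015,0.003,0,0,0,0]]

```text
time: 17.62
position: [0.5144, 0.025, 0.2317]
tool_rot: [-0.096, 0.995, 0.0, -0.001]
ft_force: [-5.1, -3.1, 0.7]
grip_width: 0.0198
```

Request:
drive_tool:
  plan:
    - [[0.015,0.003,0,0,0,0]]

```text
time: 17.75
position: [0.5145, 0.0251, 0.2317]
tool_rot: [-0.096, 0.995, 0.0, -0.002]
ft_force: [-6.6, -2.1, 0.9]
grip_width: 0.0201
```

Request:
drive_tool:
  plan:
    - [[0.015,0.003,0,0,0,0],[0,0,0,0,0,0]]

```text
time: 18.0
position: [0.5146, 0.0251, 0.2317]
tool_rot: [-0.096, 0.995, 0.0, -0.002]
ft_force: [-6.0, -3.3, 0.8]
grip_width: 0.0194
```

```bash
python3 look.py g 118
```

```text
t 18.0 P [0.5146 0.0251 0.2317] yaw 0.1922 q [-9.600e-02  9.954e-01  2.000e-04 -1.900e-03] F [-6.02 -3.33  0.83] M [-0.414  0.851 -0.171] w 0.0194
under z 0.038651182814805646 paddle-in-stand mm x,y at origin -115.0 0.6 mount(contact) x,y 3.0 0.6
```

View pics/gsider.png

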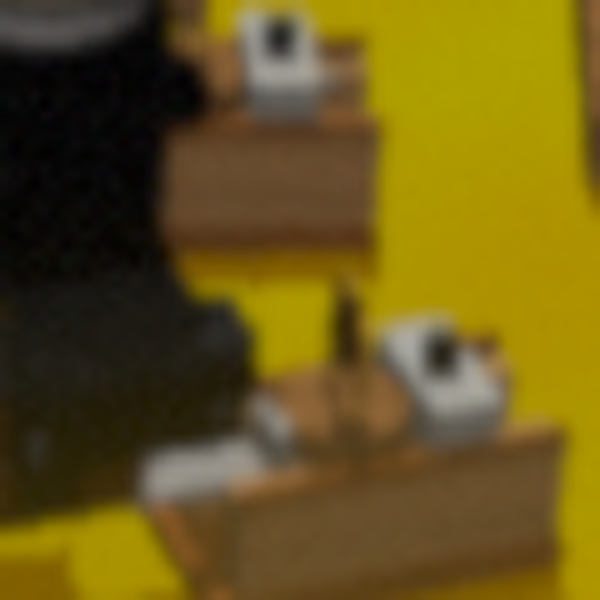

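View pics/gtopr.png

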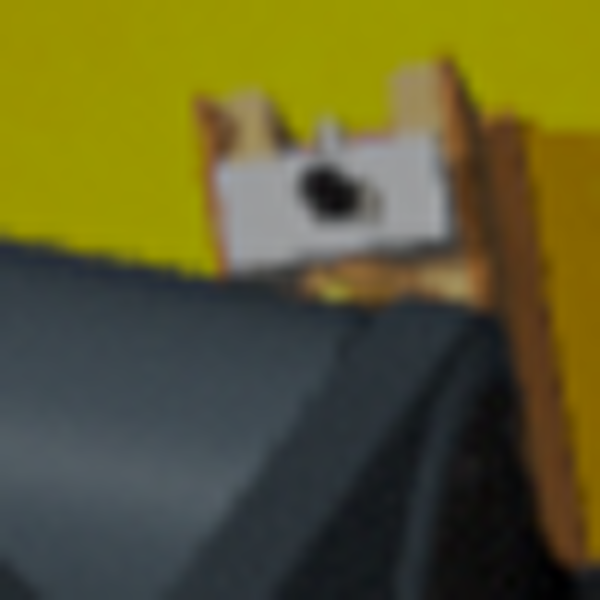

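Request:
drive_tool:
  plan:
    - [[-0.05,-0.01,0,0,0,0],[-0.1,-0.02,0,0,0,0],[-0.2,-0.039,0,0,0,0],[-0.3,-0.058,0,0,0,0],[-0.3,-0.058,0,0,0,0],[-0.2,-0.039,0,0,0,0],[-0.05,-0.01,0,0,0,0],[0,0,0,0,0,0]]

```text
time: 19.2
position: [0.486, 0.0193, 0.2318]
tool_rot: [-0.096, 0.995, -0.0, 0.0]
ft_force: [0.1, -0.5, -2.5]
grip_width: 0.02
```

```bash
python3 look.py i 118
```

```text
t 19.2 P [0.486  0.0193 0.2318] yaw 0.192 q [-9.590e-02  9.954e-01 -1.000e-04  2.000e-04] F [ 0.08 -0.53 -2.46] M [ 0.044  0.007 -0.041] w 0.02
under z 0.0387899583651698 paddle-in-stand mm x,y at origin -144.2 0.4 mount(contact) x,y -26.2 0.3
```

View pics/isider.png

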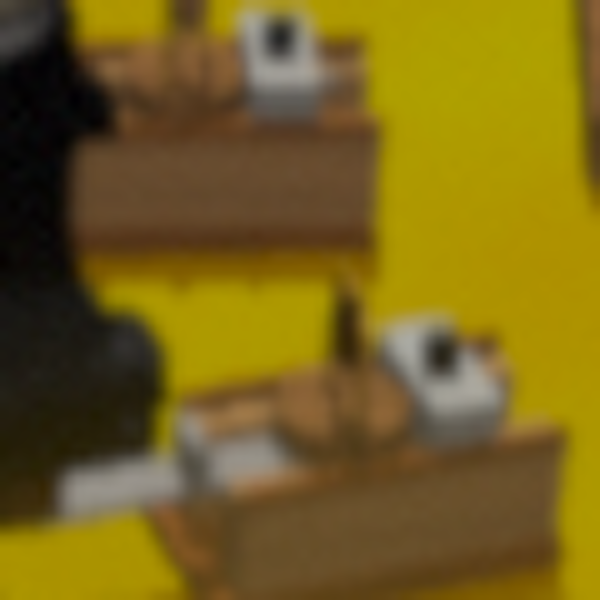

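View pics/itopr.png

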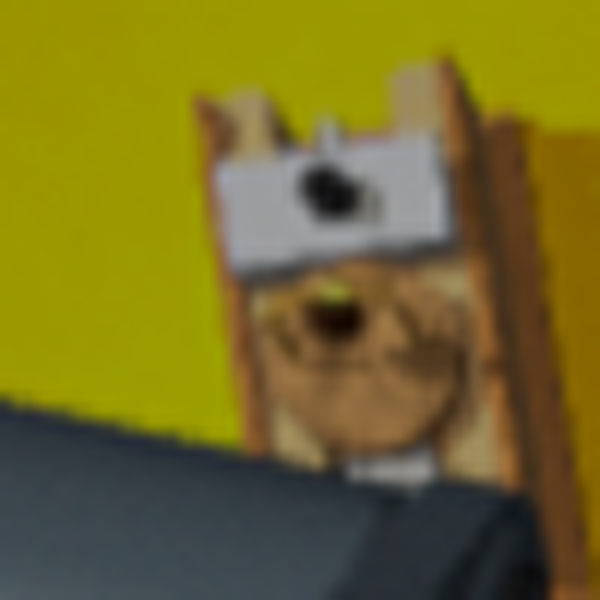

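Request:
drive_tool:
  plan:
    - [[-0.2,-0.039,0,0,0,0],[-0.5,-0.097,0,0,0,0],[-0.7,-0.136,0,0,0,0],[-0.7,-0.136,0,0,0,0],[-0.5,-0.097,0,0,0,0],[-0.3,-0.058,0.2,0,0,0],[0,0,0.6,0,0,0],[0,-0.2,0.7,0,0,0]]

```text
time: 20.4
position: [0.4132, 0.0003, 0.2698]
tool_rot: [-0.096, 0.995, 0.0, -0.0]
ft_force: [0.1, -0.6, -1.8]
grip_width: 0.0198
```

Request:
drive_tool:
  plan:
    - [[0,-0.6,0.3,0,0,-0.1],[0.2,-1,0,0,0,-0.2],[0.3,-1,0,0,0,-0.2],[0.3,-1,0,0,0,-0.2],[0.3,-1,0,0,0,-0.2],[0.3,-1,0,0,0,-0.2],[0.3,-1,0,0,0,0],[0.2,-1,0,0,0,0]]

```text
time: 21.4
position: [0.4611, -0.1914, 0.2767]
tool_rot: [-0.038, 0.999, -0.0, 0.0]
ft_force: [0.3, -0.4, -2.4]
grip_width: 0.0199
```

```bash
python3 - <<'E'
from st import *
state()
for n in M: cv2.imwrite(f'pics/k_{n}.png',cv2.resize(camera(n)[:,:,::-1],(800,600),interpolation=cv2.INTER_CUBIC))
E
```

```text
t 21.4 P [ 0.4611 -0.1914  0.2767] yaw 0.077 q [-3.850e-02  9.993e-01 -1.000e-04  1.000e-04] F [ 0.3  -0.36 -2.39] M [-0.003  0.013  0.034] w 0.0199
under z 0.08365683425509862 paddle-in-stand mm x,y at origin -208.9 -200.6 mount(contact) x,y -91.6 -214.2
```

View pics/k_top.png

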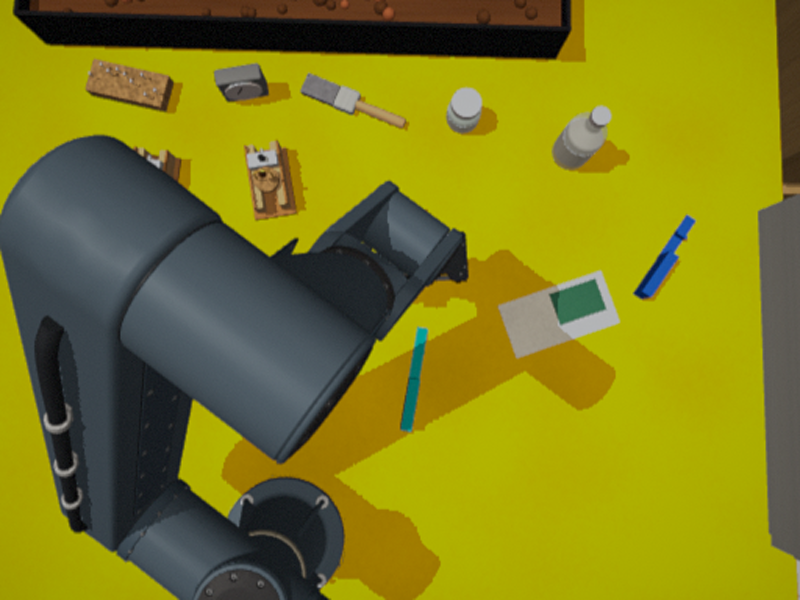

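View pics/k_side.png

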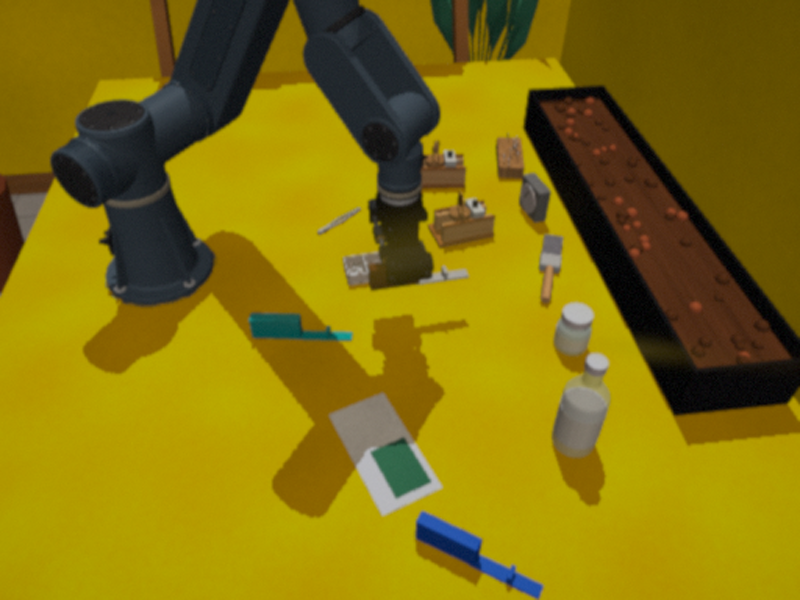

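Request:
drive_tool:
  plan:
    - [[0.1,-1,0,0,0,0],[0.1,-1,0,0,0,0],[0,-0.7,-0.3,0,0,0],[0,-0.4,-0.5,0,0,0],[0,-0.1,-0.7,0,0,0],[0,0,-0.7,0,0,0],[0,0,-0.5,0,0,0],[0,0,-0.3,0,0,0]]

```text
time: 22.5
position: [0.4656, -0.269, 0.2004]
tool_rot: [-0.039, 0.999, 0.001, -0.001]
ft_force: [0.3, -0.0, -1.8]
grip_width: 0.0196
```

Request:
drive_tool:
  plan:
    - [[0,0,-0.15,0,0,0],[0,0,-0.08,0,0,0],[0,0,-0.04,0,0,0],[0,0,-0.04,0,0,0],[0,0,0,0,0,0]]

```text
time: 23.12
position: [0.4659, -0.2698, 0.1942]
tool_rot: [-0.038, 0.999, -0.0, 0.0]
ft_force: [0.4, 0.4, -1.6]
grip_width: 0.0196
```

Request:
drive_tool:
  plan:
    - [[0,0,-0.03,0,0,0],[0,0,-0.02,0,0,0],[0,0,0,0,0,0]]

```text
time: 23.5
position: [0.4659, -0.2697, 0.193]
tool_rot: [-0.038, 0.999, -0.0, 0.0]
ft_force: [-1.0, -0.3, 0.2]
grip_width: 0.0195
```

Request:
drive_tool:
  plan:
    - [[0,0,0,0,0,0],[0,0,0,0,0,0],[0,0,0,0,0,0],[0,0,0,0,0,0],[0,0,0,0,0,0],[0,0,0,0,0,0]]
  grip: 0

```text
time: 24.25
position: [0.4659, -0.2697, 0.1927]
tool_rot: [-0.038, 0.999, -0.0, 0.0]
ft_force: [0.0, -0.0, 0.2]
grip_width: 0.0723
```

Request:
drive_tool:
  plan:
    - [[0,0,0.3,0,0,0],[0,0,0.6,0,0,0],[0,0,1,0,0,0],[0,0,1,0,0,0],[0,0,1,0,0,0],[0,0,1,0,0,0],[0,0,1,0,0,0],[0,-0.5,0.5,0,0,0]]

```text
time: 25.25
position: [0.4658, -0.2816, 0.3555]
tool_rot: [-0.039, 0.999, -0.001, 0.001]
ft_force: [0.1, 0.5, -0.5]
grip_width: 0.0872
```

Request:
drive_tool:
  plan:
    - [[0,-1,0,0,0,0],[0,-1,0,0,0,0],[0,-1,0,0,0,0],[0,-1,0,0,0,0],[0,-1,0,0,0,0],[0,-1,0,0,0,0],[0,-0.5,0,0,0,0],[0,0,0,0,0,0]]

```text
time: 26.25
position: [0.4654, -0.4459, 0.3519]
tool_rot: [-0.038, 0.999, 0.001, -0.0]
ft_force: [0.5, 0.4, 0.6]
grip_width: 0.0872
```

```bash
python3 - <<'E'
from st import *
o=robot.get_obs();print(o['time'],o['position'],o['ft_force'],o['grip_width'],o['q'])
for n,c in(('top',(70,80,130,70,6)),('side',(260,85,70,70,8))):
    a=camera(n); cv2.imwrite(f'pics/z_{n}.png',cv2.resize(a[:,:,::-1],(800,600),interpolation=cv2.INTER_CUBIC)); crop(a,*c,'zc_'+n)
E
```

```text
26.25 [ 0.46535152 -0.44592161  0.35189471] [0.49489488 0.44078982 0.64474759] 0.0871715907862228 [-9.37191523e-01  6.12981732e-01  1.43073028e+00  1.50824537e-04
  1.09900708e+00 -2.58326803e+00]
```

View pics/z_top.png

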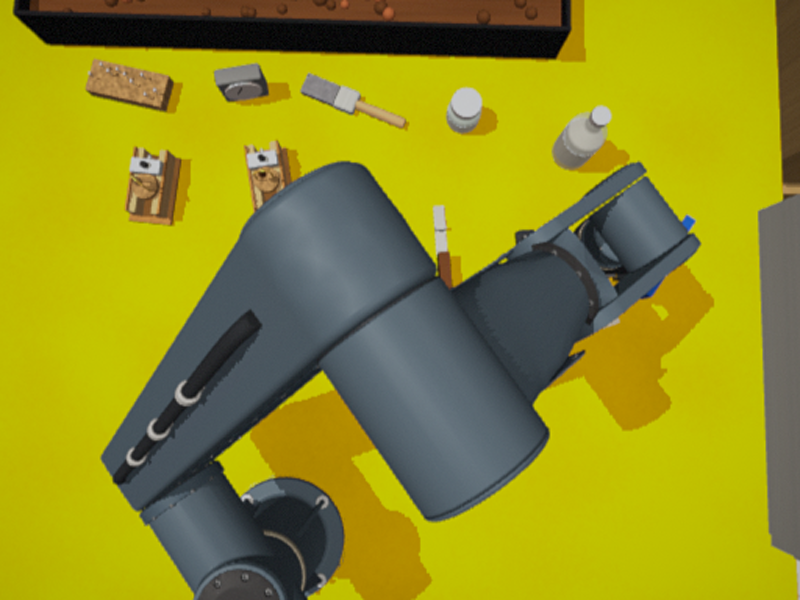

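View pics/z_side.png

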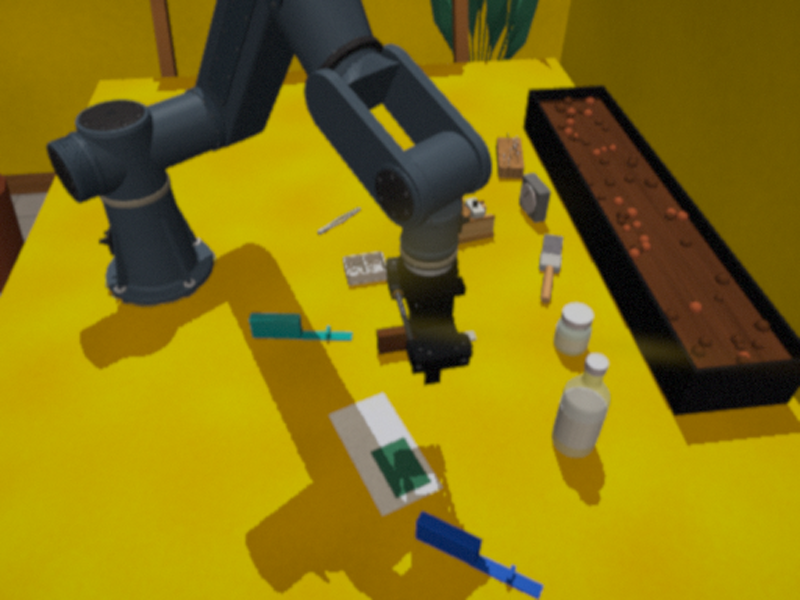

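View pics/zc_top.png

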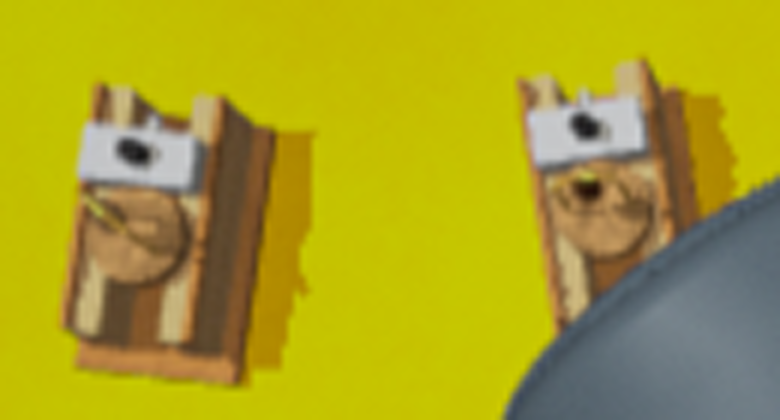

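View pics/zc_side.png

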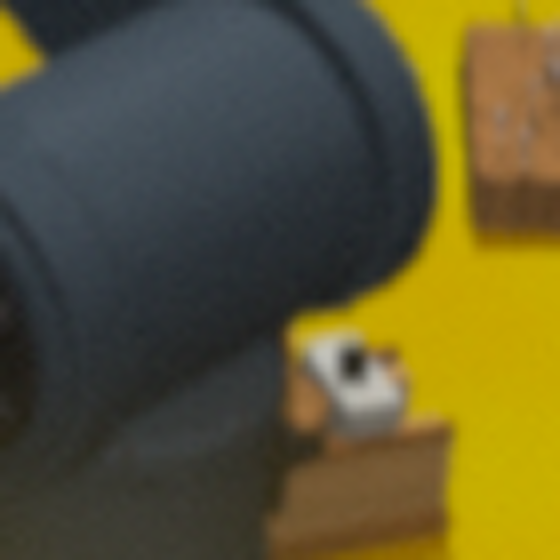

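```bash
python3 -c "
from rig import robot
print(robot.hand_in());print(robot.get_obs()['time'])"
```

```text
the job is handed in; nothing more can be done
None
the job is handed in; nothing more can be done
```

The job is done and handed in at about 26 s: the mount is seated in the empty stand. The paddle lies flat on the table where it first lay, roughly 0.3 m from the stands.

- **Carrying:** I gripped the paddle by its handle and carried it level to the stand. I set the mount on the two ledges and lowered the blade about 3 mm clear of it.
- **Plunger:** I pushed with the heel. The plunger first resisted, at about 2–4 N, when the mount was near stand x = -7 mm. After about 10 mm of travel the push met a firm end, and I stopped at about 7 N. I could not read the plunger's travel, so "fully home" rests on this feel, on the rod showing behind the stop, and on the mount sitting against its stop as in the other stand.
- **Drawing out:** The blade came out without moving the mount. The last side view of it with the blade drawn back showed it level. In the final pictures the arm partly hid that stand from the side camera and the paddle from both cameras. The final top view still shows the mount against its stop.
- **Rest of the scene:** The other stand and its mount look the same as at the start. I did not touch the blue and turquoise paddles.

One check disagreed. The side camera placed the stand about 3–4 mm farther in y than the top camera did. I followed the top camera and the arm's own position, and the mount and blade went in with no noticeable side force.

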